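# Close an adjustable wrench on a bulkhead nut and tighten it to its witness line

## Task

Slide the adjustable wrench along the panel until its mouth sits fully over the big brass nut, then roll its knurled worm with a fingertip until the jaw has closed snugly on the nut (do not push the jaw itself). Then swing the wrench's handle clockwise, seen from above, until the red stripe on the nut lines up with the red line on the panel, and leave the wrench gripped on the nut, lying on the panel. Turn the nut only with the wrench, and leave the things round about alone.

Things in the scene. Friction and masses are not known exactly. Their poses are not given: they have to be found in the camera images.
- panel: Fixed aluminium chassis panel, 180 x 305 mm, flat top 10 mm above the origin. Origin: on the nut's axis, on the desk, 75 mm from one short edge and midway between the long ones; the long edges are turned 0.33 rad anticlockwise from its y axis. The wrench's handle lies over its long part (+y). A painted red line, 5 mm wide, runs from 24 to 66 mm along its -y axis: the target direction of the nut's stripe.
- nut: Brass hex nut, 36 mm across flats, 41.6 mm across corners, 14 mm high; turns about its vertical axis with stiff friction (0.3 N m), stays where left. Its 21 mm threaded stub rises to 19 mm over the panel. Origin on its axis at the panel's top. The red stripe on it points along its +x, to a corner; flats face its +y and -y. It starts 0.35 to 0.65 rad anticlockwise (from above) of the red line.
- wrench: Loose adjustable steel wrench, about 0.6 kg, 217 mm long, lying flat on the panel, handle to its -x, mouth opening to +x, z up. Origin on its underside in the middle of the mouth. At the start the nut's axis is 35 to 48 mm ahead of it (+x), the wrench within 0.03 rad of in line with two of the nut's flats, the nut sideways within 3 mm of the middle of the opening.
- mouth (a point): Point in the wrench's mouth where the nut's axis belongs (within 1 mm when the nut is fully in, against the throat 21.5 mm behind), 8 mm above the underside. Axes as wrench. The fixed jaw's inner face is at y = +18 mm, the sliding jaw (jaw) faces it. Jaws are 19 mm high and reach to x = +24 mm, with flared tips.
- handle (a point): Point on the wrench's handle to hold or push, 125 mm behind the mouth point, 8 mm above the underside. The handle is 26 mm wide, 16 mm high, straight from 96 to 176 mm behind the mouth point, ending in a 32 mm round; it lies flat on the panel. Axes as wrench.
- worm_top (a point): Top of the wrench's knurled worm wheel at rest: 25.9 mm above the underside, 7 mm above the head's flat top, 42.5 mm behind the mouth point and 12.5 mm to its -y side. The wheel is 22.2 mm in diameter, 24 mm wide, axle along the wrench's y. It does not give when pressed. Axes as wrench.
- worm (a joint): Turn of the worm in rad (2 to 4 at the start, 10 when snug); positive closes the jaw, 1.2 mm per rad. A fingertip pressed on the wheel's top with 5 to 20 N and swept toward the mouth (+x) rolls it by friction: 10 mm of sweep close 1 mm, 6 to 10 mm are needed; lift for the way back. Sweeping the other way opens it. When the jaw is snug the wheel blocks and the finger slips, harmless.
- solder_reel: White reel of solder, 55 mm wide, 36 mm high, a bystander.
- jaw: Sliding jaw of the wrench, 17 mm thick, 19 mm high. Origin on its inner face, level with the mouth point, on the underside; axes as wrench. It slides along the wrench's y: there, its y is -28 to -24 mm at the start (mouth 46 to 42 mm wide) and -18 mm when it touches the nut (36 mm). Holds against 25 N; to be moved by the worm only.
- battery: Dark blue 9 V block battery with a yellow band, standing, 18 x 27 x 49 mm, a bystander.
- loupe: Black eye loupe (small cup), 33 mm wide, 26 mm high, a bystander.

How it is judged:
By the outcome, as a careful person would: the job done as asked, in the order asked, and still so for the second after the job is handed in, with the robot touching nothing.
It also fails if it takes over 72 s, if anything falls off the work surface, if the arm or the gripper's body presses on something with over 40 N, if the wrist force passes 120 N, or if a joint passes its speed limit or range.

## Robot

A 6-joint arm with a two-finger parallel gripper is mounted at the origin on a cart in front of the work surface, level with it; the furniture and walls round the work are solid. World frame = base frame: x ahead of the robot, y to its left, z up, the work surface at z = 0. Lengths are in m, angles in rad, forces in N, time in s.
With the tool pointing down it reaches from about 0.275 to 1 m from the base axis. Payload 8.4 kg.
Tool frame: the origin (TCP) lies on the centre line of the jaws, within the pads' length; the fingertips stand 17 mm ahead of it and the grasp point (between the pads) lies 2 mm behind it (bot.tcp_to_tips is the y of the fingertips in the tool frame, in m); y points along the fingers, z is the direction in which the jaws open and shut, and the axes are right-handed (so a half turn about y gives the same grasp; the last joint's range is limited). The gripper opens to 85 mm and grips with 20 to 120 N. Pads are 22 mm wide; open, the fingers measure 114 mm over their backs; the gripper's body (76 mm by 85 mm) begins 54 mm behind the grasp point. The pads swing forward as they close: fully open they stand 13 mm farther back than shut.
Start: joints at [1.181, 0.353, 1.633, -0, 1.155, -0.002], TCP at [0.236, 0.579, 0.248] pointing down, gripper open.
Joint ranges: [-2.63, 2.63], [-0.92, 2.1], [0.06, 2.66], [-1.3, 4.44], [0, 2.69], [-3.02, 3.02]. Speed limits (rad/s): [2.22, 2.22, 2.79, 3.14, 3.14, 3.14].

## Interface

Orientations are given as a unit quaternion [x, y, z, w].
In Python, from workcell import bot, hand, kinematics, get_obs, vision, hand_in gives the robot as it stands. The module is installed in compiled form; this text tells all that it offers. Calls block until the motion is done:
- bot.reach(position, orientation): joint-space move of the TCP to a pose.
- bot.servo_line(position, ori=None, velocity=0.15): straight line of the TCP; ori=None keeps the orientation; velocity is the mean speed in m/s.
- bot.goto_joints(angles): joint-space move.
- hand.move_gripper(opening, strength=None): finger opening in m; strength is the grip in N (None keeps the last); returns when the fingers have stopped.
- bot.dwell(seconds).
- kinematics.solve_ik(position, orientation): joint angles nearest the present ones, or None.
- get_obs(): the state.
- vision.read_camera(name): name is "side" or "top" or "wrist"; returns a dict with "frame" (384x512x3 uint8, red, green, blue), "intrinsics" (3x3 intrinsics, pixels), "dist" ([k1, k2, p1, p2, k3] as OpenCV has them; the pictures are not rectified), "view" (4x4, takes a point from world to camera coordinates). Camera axes: x right, y down, z forward; pixel columns grow to the right and rows downward; lengths in m; the calibration is good to about 2 mm. A picture is of the moment at which its call begins. There is no depth.
A pose or a line that the arm cannot do raises bot.IKError and nothing moves.
- hand_in(): hands the job in, once; it reports no verdict.
The state is a dict: "time_s": time; "joint_pos": joint angles; "joint_vel": joint speeds; "joint_efforts": joint torques, N m; "position": TCP position; "orientation": TCP orientation; "wrist_force": force on the tool from outside, world axes, zero at the start; "ft_torque": the same for the moment, N m; "gripper_width": finger opening in m.
Only numpy, scipy, OpenCV 4.12 (cv2) and the standard library are available. Lean on these libraries where they do the work, as an engineer would, in place of code of your own. Each camera call takes 0.05 s, during which the arm holds its last target.

## Working session

There is one attempt and no reset: what is moved stays moved. The work goes in short steps, each a Python script; the robot and the scene stay as the last script left them, time stands still between calls to the robot, and variables do not carry over. Pictures are saved under pics/ and viewed, and the job is handed in when it is done.

```bash
mkdir -p pics; ls; python3 - <<'E'
from workcell import bot, hand, kinematics, get_obs, vision
import cv2,numpy as np
o=get_obs();print({k:np.round(v,3) for k,v in o.items()}, bot.tcp_to_tips)
for n in("side","top","wrist"):
    c=vision.read_camera(n);cv2.imwrite(f"pics/a_{n}.png",c["frame"][:,:,::-1])
    print(n,c["intrinsics"].round(1).tolist(),np.round(c["dist"],3),c["view"].round(4).tolist())
E
```

```text
pics
{'time_s': np.float64(0.0), 'joint_pos': array([ 1.181,  0.354,  1.634, -0.   ,  1.155, -0.002]), 'joint_vel': array([ 0.002,  0.001, -0.001, -0.   ,  0.001, -0.001]), 'joint_efforts': array([-3.0000e-03, -6.0523e+01, -3.4207e+01,  0.0000e+00,  9.0000e-03,
        0.0000e+00]), 'position': array([0.236, 0.578, 0.248]), 'orientation': array([ 0.694, -0.136,  0.136, -0.693]), 'wrist_force': array([ 0.29 , -1.339,  0.401]), 'ft_torque': array([ 0.005,  0.004, -0.006]), 'gripper_width': np.float64(0.085)} 0.017
side [[383.1, 0.0, 256.6], [0.0, 383.1, 189.3], [0.0, 0.0, 1.0]] [-0.062  0.     0.     0.     0.   ] [[-0.8465, -0.5321, -0.015, 0.5273], [-0.1946, 0.3355, -0.9217, 0.0764], [0.4955, -0.7774, -0.3875, 0.9322], [0.0, 0.0, 0.0, 1.0]]
top [[441.2, 0.0, 250.2], [0.0, 441.2, 190.6], [0.0, 0.0, 1.0]] [-0.05  0.    0.    0.    0.  ] [[-0.0229, -0.9997, 0.0072, 0.2402], [-0.9956, 0.0222, -0.0906, 0.482], [0.0904, -0.0092, -0.9959, 1.0031], [0.0, 0.0, 0.0, 1.0]]
wrist [[305.5, 0.0, 260.8], [0.0, 305.5, 189.9], [0.0, 0.0, 1.0]] [-0.075  0.     0.     0.     0.   ] [[0.3769, 0.9262, -0.0011, -0.6247], [0.8859, -0.3601, 0.2924, -0.0382], [0.2704, -0.1112, -0.9563, 0.38], [0.0, 0.0, 0.0, 1.0]]
```

View pics/a_side.png

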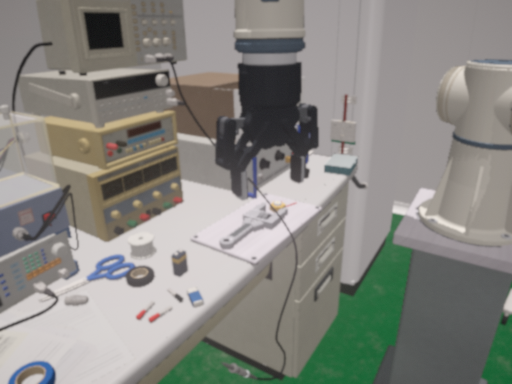

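View pics/a_top.png

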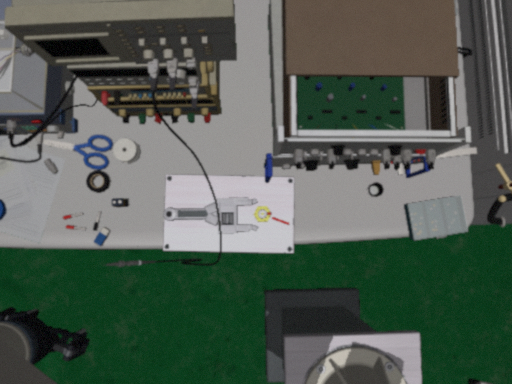

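View pics/a_wrist.png

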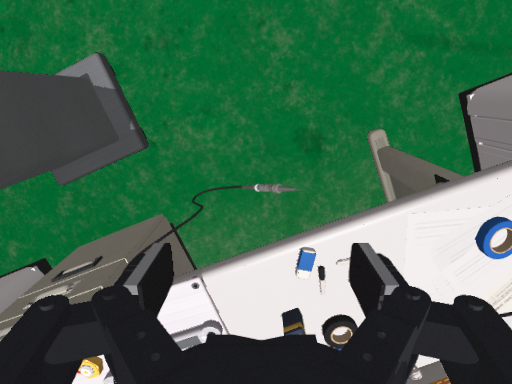

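```bash
cat > h.py <<'E'
from workcell import bot, hand, kinematics, get_obs, vision, hand_in
import cv2,numpy as np
from scipy.spatial.transform import Rotation as R
def cam(n,save=None):
    c=vision.read_camera(n)
    if save: cv2.imwrite(f"pics/{save}.png",c["frame"][:,:,::-1])
    return c
def crop(c,u0,u1,v0,v1,s,name):
    f=c["frame"][v0:v1,u0:u1,::-1]
    cv2.imwrite(f"pics/{name}.png",cv2.resize(f,None,fx=s,fy=s,interpolation=cv2.INTER_CUBIC))
def back(c,uv,z):
    uv=np.array(uv,float).reshape(-1,1,2)
    n=cv2.undistortPoints(uv,c["intrinsics"],np.array(c["dist"])).reshape(-1,2)
    V=c["view"];Rm=V[:3,:3];o=-Rm.T@V[:3,3]
    d=np.c_[n,np.ones(len(n))]@Rm
    z=np.broadcast_to(z,len(n))
    return o+d*((z-o[2])/d[:,2])[:,None]
def proj(c,P):
    V=c["view"];r,_=cv2.Rodrigues(V[:3,:3])
    return cv2.projectPoints(np.array(P,float).reshape(-1,1,3),r,V[:3,3],c["intrinsics"],np.array(c["dist"]))[0].reshape(-1,2)
def rectify(c,x0,x1,y0,y1,z,res,name=None):
    # image with row = decreasing x, col = decreasing y
    xs=np.arange(x1,x0,-res);ys=np.arange(y1,y0,-res)
    X,Y=np.meshgrid(xs,ys,indexing='ij')
    p=proj(c,np.c_[X.ravel(),Y.ravel(),np.full(X.size,z)]).astype(np.float32).reshape(*X.shape,2)
    im=cv2.remap(c["frame"],p,None,cv2.INTER_CUBIC)
    if name: cv2.imwrite(f"pics/{name}.png",im[:,:,::-1])
    return im
def st(): 
    o=get_obs();print("t%.2f"%o["time_s"],"p",np.round(o["position"],4),"F",np.round(o["wrist_force"],1),"w%.4f"%o["gripper_width"]);return o
E
python3 - <<'E'
from h import *
c=cam("top");crop(c,150,310,165,265,5,"b_top")
print(back(c,[[165,176],[294,176],[294,252],[163,252],[262,213]],[.01]*4+[.029]).round(3))
c=cam("side");crop(c,180,350,170,270,4.5,"b_side")
E
```

```text
[[0.527 0.429 0.01 ]
 [0.521 0.125 0.01 ]
 [0.343 0.131 0.01 ]
 [0.35  0.435 0.01 ]
 [0.434 0.204 0.029]]
```

View pics/b_top.png

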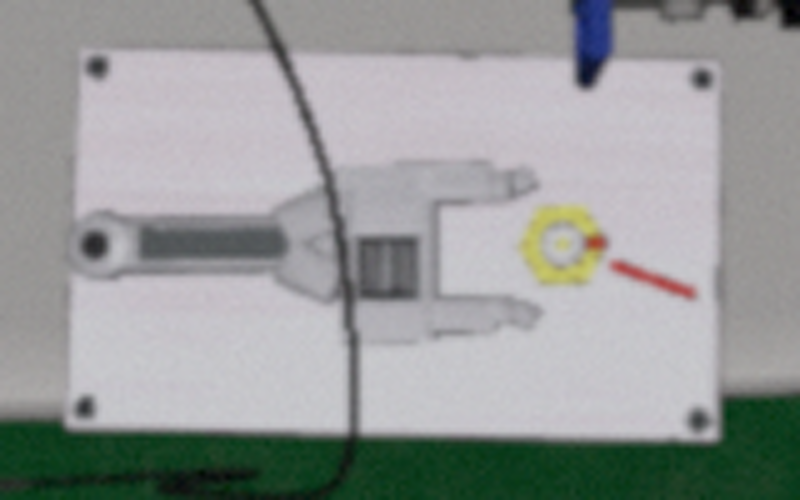

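View pics/b_side.png

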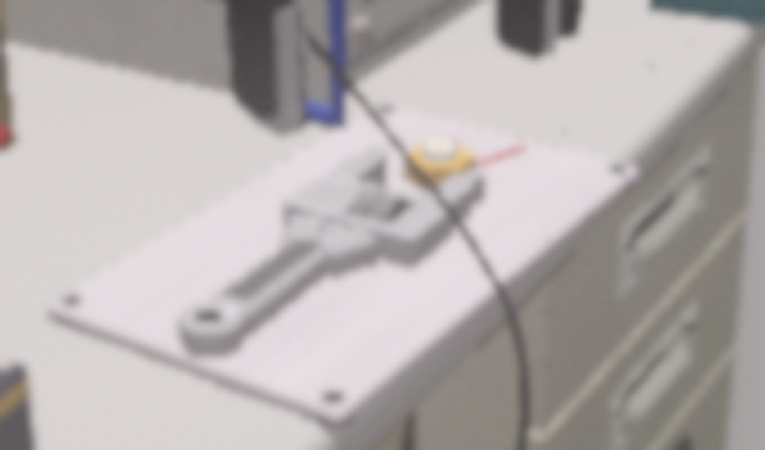

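```bash
python3 - <<'E'
from h import *
t=cam("top");s=cam("side")
def sweep(name,uv):
    print(name)
    for z in np.arange(0,.5,.05):
        P=back(t,[uv],z)[0]; print(z.round(2),P.round(3),proj(s,P)[0].round(0))
sweep("cable wrench",[219,215]);sweep("cable far",[205,175]);sweep("blue tip",[267,181]);sweep("cable edge",[220,250])
crop(s,150,350,20,270,3,"c_side")
crop(t,140,320,100,280,4,"c_top")
E
```

```text
cable wrench
0.0 [0.433 0.304 0.   ] [256. 229.]
0.05 [0.431 0.301 0.05 ] [257. 210.]
0.1 [0.429 0.298 0.1  ] [258. 190.]
0.15 [0.428 0.295 0.15 ] [259. 169.]
0.2 [0.426 0.292 0.2  ] [261. 147.]
0.25 [0.424 0.288 0.25 ] [262. 124.]
0.3 [0.422 0.285 0.3  ] [263. 101.]
0.35 [0.42  0.282 0.35 ] [264.  76.]
0.4 [0.418 0.279 0.4  ] [266.  51.]
0.45 [0.417 0.276 0.45 ] [267.  24.]
cable far
0.0 [0.529 0.336 0.   ] [216. 225.]
0.05 [0.522 0.331 0.05 ] [218. 206.]
0.1 [0.516 0.326 0.1  ] [220. 186.]
0.15 [0.51  0.322 0.15 ] [223. 166.]
0.2 [0.503 0.317 0.2  ] [225. 145.]
0.25 [0.497 0.312 0.25 ] [228. 123.]
0.3 [0.49  0.308 0.3  ] [231. 100.]
0.35 [0.484 0.303 0.35 ] [233.  76.]
0.4 [0.477 0.298 0.4  ] [236.  51.]
0.45 [0.471 0.294 0.45 ] [240.  25.]
blue tip
0.0 [0.511 0.189 0.   ] [254. 204.]
0.05 [0.506 0.191 0.05 ] [255. 188.]
0.1 [0.5   0.194 0.1  ] [256. 171.]
0.15 [0.494 0.196 0.15 ] [257. 153.]
0.2 [0.489 0.198 0.2  ] [259. 134.]
0.25 [0.483 0.201 0.25 ] [260. 114.]
0.3 [0.478 0.203 0.3  ] [261.  93.]
0.35 [0.472 0.206 0.35 ] [262.  72.]
0.4 [0.466 0.208 0.4  ] [264.  49.]
0.45 [0.461 0.21  0.45 ] [265.  25.]
cable edge
0.0 [0.351 0.303 0.   ] [287. 238.]
0.05 [0.353 0.3   0.05 ] [287. 217.]
0.1 [0.355 0.297 0.1  ] [287. 196.]
0.15 [0.357 0.294 0.15 ] [287. 174.]
0.2 [0.36  0.291 0.2  ] [288. 151.]
0.25 [0.362 0.288 0.25 ] [288. 127.]
0.3 [0.364 0.285 0.3  ] [288. 103.]
0.35 [0.366 0.281 0.35 ] [288.  77.]
0.4 [0.368 0.278 0.4  ] [288.  51.]
0.45 [0.37  0.275 0.45 ] [288.  24.]
```

View pics/c_side.png

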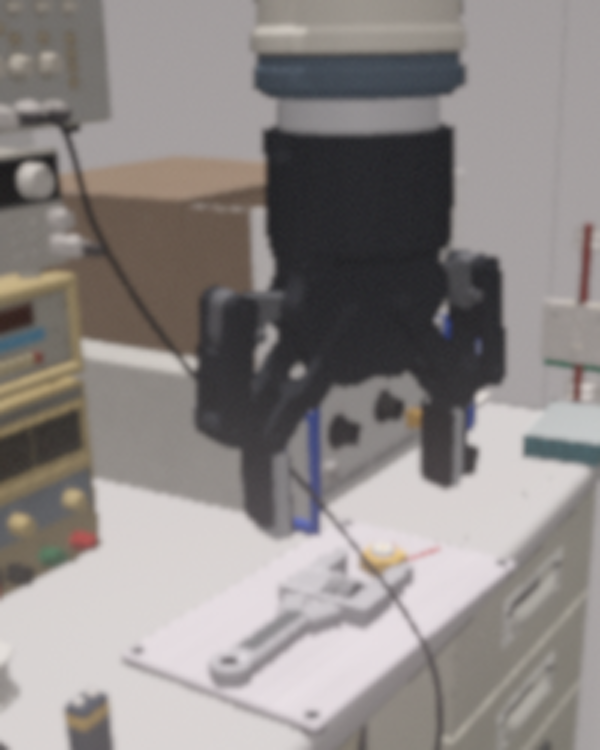

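View pics/c_top.png

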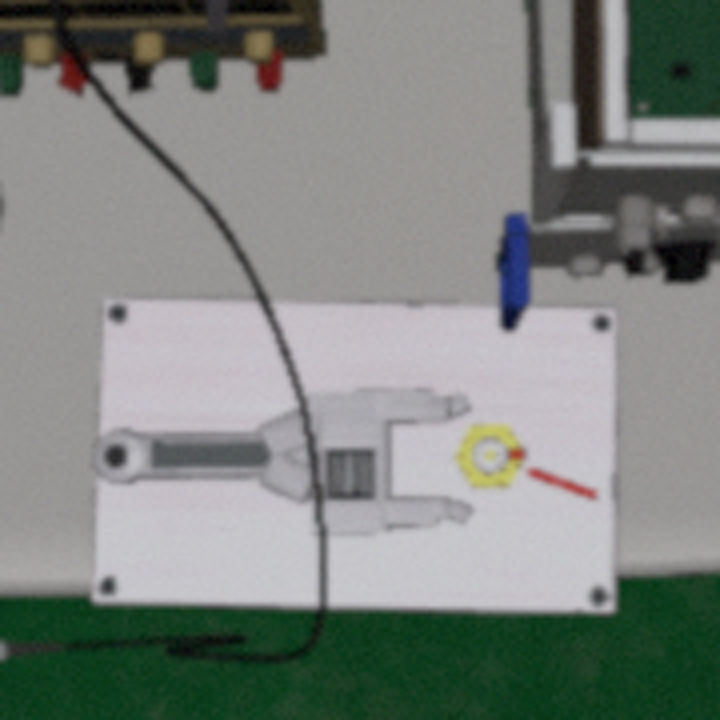

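```bash
python3 - <<'E'
from h import *
t=cam("top")
f=lambda a:[( (x+.5)/5-.5+150,(y+.5)/5-.5+165) for x,y in a]
W=back(t,f([(82,49),(719,61),(720,440),(65,430)]),.01)[:,:2]
print(W.round(4),[np.linalg.norm(W[i]-W[(i+1)%4]).round(4) for i in range(4)])
# panel-long frame: origin nut, l axis along long (toward handle), w axis
# local: l=-.075..+.230, w=±.09 ; w axis such that (w,l) right-handed like (x,y)
L=np.array([[.09,.23],[.09,-.075],[-.09,-.075],[-.09,.23]])
mc,lc=W.mean(0),L.mean(0);H=(L-lc).T@(W-mc);U,S,Vt=np.linalg.svd(H);Rm=Vt.T@np.diag([1,np.linalg.det(Vt.T@U.T)])@U.T
n=mc-Rm@lc;a=np.arctan2(Rm[1,0],Rm[0,0]);print("nut",n,"long-edge y ang offset",a,"resid",(W-(L@Rm.T+n)).round(4).tolist())
phi=a-.33; d=-np.array([-np.sin(phi),np.cos(phi)]);print("line dir",d,np.degrees(np.arctan2(d[1],d[0])))
im=rectify(t,.34,.54,.11,.45,.029,.0004)
cv2.imwrite("pics/d_rect.png",im[:,:,::-1]);print(im.shape)
P=[[*(n+d*r),.01] for r in(.024,.066)];print(proj(t,P))
E
```

```text
[[0.5311 0.4267]
 [0.5187 0.1268]
 [0.3416 0.1319]
 [0.353  0.4358]] [np.float64(0.3002), np.float64(0.1772), np.float64(0.3042), np.float64(0.1782)]
nut [0.43302429 0.20285273] long-edge y ang offset -0.039548767259328536 resid [[-0.001, -0.0024], [-0.0013, 0.0024], [0.0014, 0.0004], [0.0009, -0.0004]]
line dir [-0.3611947  -0.93249042] -111.17358468822187
(500, 850, 3)
[[271.72972782 217.41089877]
 [288.66938992 223.52731071]]
```

View pics/d_rect.png

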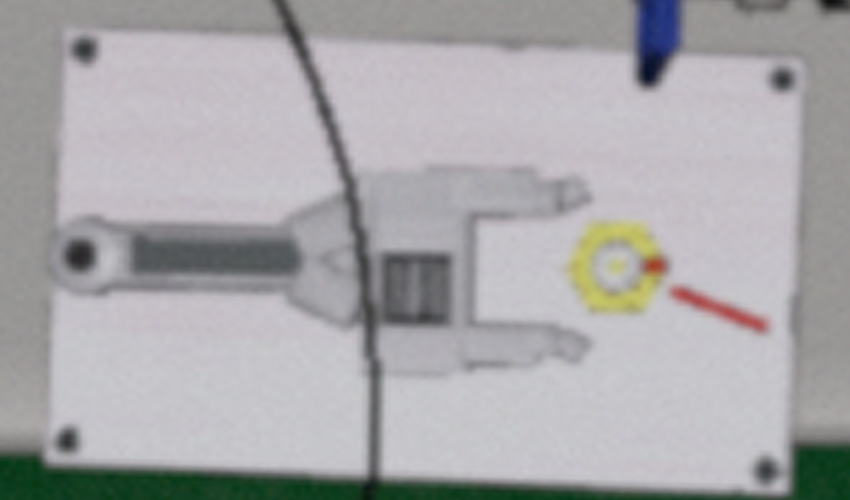

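```bash
cat >> h.py <<'E'
def ori(zang,tilt=0.,ax=None):
    # tool down, jaw axis (tool z) at world angle zang; tilt about axis ax (world) applied after
    z=np.array([np.cos(zang),np.sin(zang),0]);y=np.array([0,0,-1.]);x=np.cross(y,z)
    r=R.from_matrix(np.c_[x,y,z])
    if tilt: r=R.from_rotvec(tilt*np.array(ax,float))*r
    return r.as_quat()
E
python3 - <<'E'
from h import *
for za in(0,np.pi):
    for p in([.437,.402,.13],[.437,.402,.031],[.437,.36,.031],[.433,.25,.08]):
        q=kinematics.solve_ik(np.array(p),ori(za));print(za,p,None if q is None else np.round(q,2))
E
```

```text
0 [0.437, 0.402, 0.13] [ 0.74  0.44  1.8  -0.    0.9   0.74]
0 [0.437, 0.402, 0.031] [ 0.74  0.58  1.84 -0.    0.72  0.74]
0 [0.437, 0.36, 0.031] [ 0.69  0.55  1.9  -0.    0.68  0.69]
0 [0.433, 0.25, 0.08] [ 0.52  0.4   2.03 -0.    0.71  0.52]
3.141592653589793 [0.437, 0.402, 0.13] [ 0.74  0.44  1.8  -0.    0.9  -2.4 ]
3.141592653589793 [0.437, 0.402, 0.031] [ 0.74  0.58  1.84 -0.    0.72 -2.4 ]
3.141592653589793 [0.437, 0.36, 0.031] [ 0.69  0.55  1.9  -0.    0.68 -2.46]
3.141592653589793 [0.433, 0.25, 0.08] [ 0.52  0.4   2.03 -0.    0.71 -2.62]
```

```bash
python3 - <<'E'
from h import *
hand.move_gripper(.05,30)
bot.reach([.437,.402,.14],ori(0));st()
bot.servo_line([.437,.402,.045]);st()
w=cam("wrist","e_wrist");
hand.move_gripper(.05)
bot.servo_line([.437,.402,.033],velocity=.04);st()
cam("side","e_side");cam("wrist","e_wrist2")
E
```

```text
t1.95 p [0.4369 0.4028 0.1405] F [-0.6  0.5  0.1] w0.0501
t2.73 p [0.4372 0.4027 0.0457] F [-0.1  0.6  0.8] w0.0502
t3.45 p [0.4368 0.4018 0.0325] F [-0.2 -0.  -0.2] w0.0504
```

View pics/e_side.png

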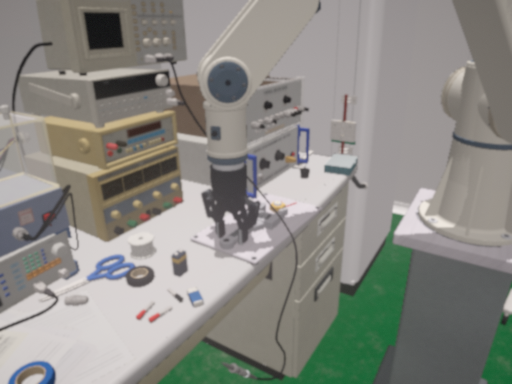

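View pics/e_wrist2.png

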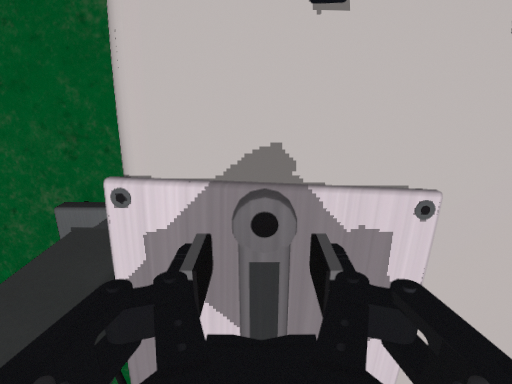

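```bash
python3 - <<'E'
from h import *
hand.move_gripper(.02,30);st()
bot.servo_line([.437,.402,.0325],velocity=.05)
o=st();y=.402
bot.servo_line([.437,.372,.0325],velocity=.05);st()
y=.372
while y>.358:
    y-=.0015
    bot.servo_line([.437,y,.0325],velocity=.03);o=st()
    if o["wrist_force"][1]>10: break
cam("side","f_side");t=cam("top");crop(t,150,310,140,265,5,"f_top")
E
```

```text
t3.90 p [0.4373 0.4021 0.0335] F [-0.2 -0.8  5.4] w0.0272
t4.15 p [0.4373 0.4022 0.0333] F [-1.2 -3.4 10.3] w0.0274
t4.90 p [0.4381 0.3732 0.0334] F [0.6 2.8 6.2] w0.0269
t5.15 p [0.4382 0.3721 0.0334] F [-0.5  4.6  5.3] w0.0275
t5.40 p [0.4383 0.3708 0.0334] F [-0.1  5.4  5.6] w0.0270
t5.65 p [0.4382 0.3693 0.0334] F [1.6 4.5 5.5] w0.0273
t5.90 p [0.4383 0.3678 0.0334] F [0.6 6.3 4.8] w0.0273
t6.15 p [0.4382 0.3663 0.0334] F [0.1 5.4 4.9] w0.0275
t6.40 p [0.4382 0.3648 0.0334] F [0.3 4.6 5. ] w0.0276
t6.65 p [0.4383 0.3636 0.0334] F [-0.7  6.8  4.3] w0.0272
t6.90 p [0.4388 0.3632 0.0335] F [-0.8 12.1  0.8] w0.0272
```

View pics/f_top.png

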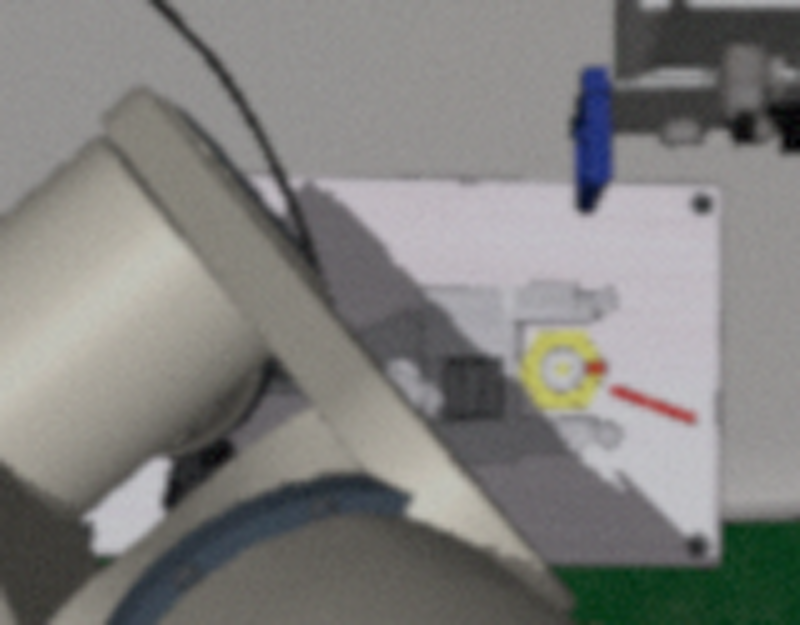

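```bash
python3 - <<'E'
from h import *
hand.move_gripper(.05);st()
p=get_obs()["position"]
bot.servo_line([.437,p[1],.11],velocity=.2)
t=cam("top");crop(t,150,310,140,265,5,"g_top")
f=lambda a:[( (x+.5)/5-.5+150,(y+.5)/5-.5+140) for x,y in a]
print(back(t,f([(473,387)]),.034))
hand.move_gripper(0.,60)
bot.reach([.424,.33,.15],ori(0));
w=cam("wrist","g_wrist");s=cam("side","g_side");st()
E
```

```text
t7.35 p [0.4367 0.3596 0.0322] F [0.4 0.4 0. ] w0.0501
[[0.42603486 0.24457691 0.034     ]]
t8.90 p [0.4242 0.3303 0.1498] F [0.5 0.4 0.3] w0.0002
```

View pics/g_top.png

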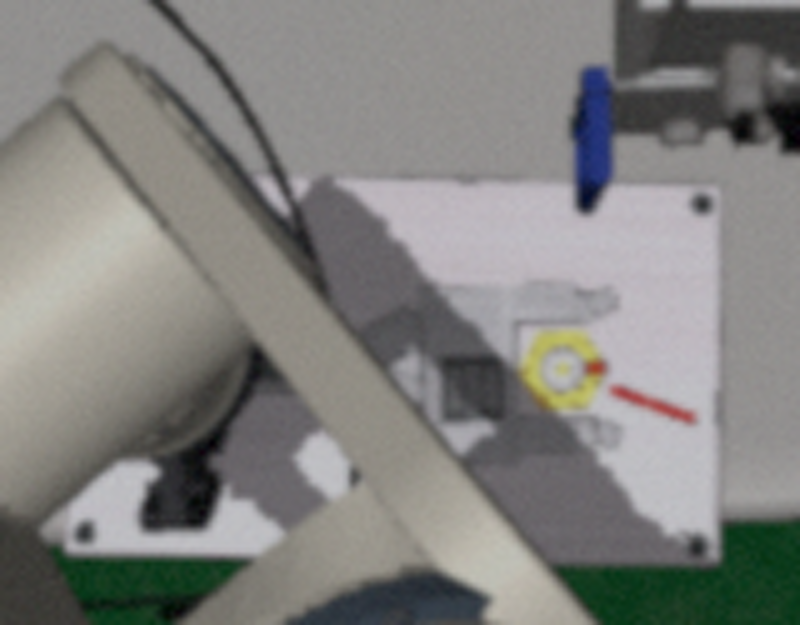

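View pics/g_wrist.png

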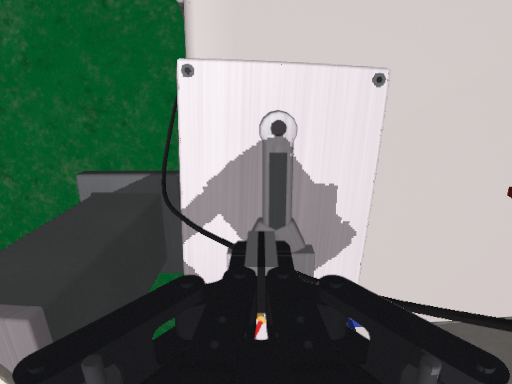

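View pics/g_side.png

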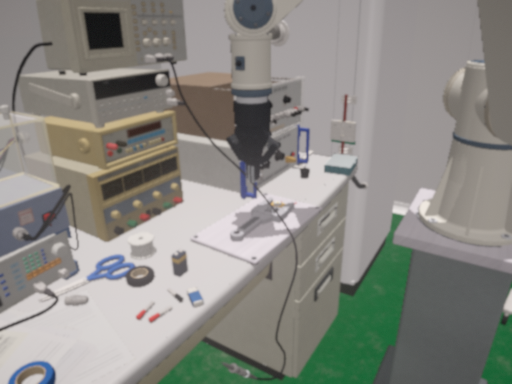

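```bash
python3 - <<'E'
from h import *
bot.reach([.426,.254,.13],ori(0))
bot.servo_line([.426,.254,.058],velocity=.15);o=st()
z=.055
while z>.046:
    bot.servo_line([.426,.254,z],velocity=.03);o=st()
    if o["wrist_force"][2]>7: break
    z-=.001
np.save("z.npy",z)
bot.servo_line([.426,.236,z],velocity=.03);st()
cam("side","h_side")
s=cam("wrist","h_wrist")
E
```

```text
t9.94 p [0.4263 0.2547 0.0582] F [ 0.3  1.  -0.1] w-0.0001
t10.19 p [0.4264 0.2543 0.0556] F [ 0.6  0.6 -0.9] w0.0001
t10.44 p [0.4261 0.254  0.0542] F [ 0.5  0.5 -0.2] w-0.0002
t10.69 p [0.426 0.254 0.053] F [ 0.9 -0.1 -0.8] w0.0002
t10.94 p [0.4261 0.2543 0.0525] F [-2.7  1.2  8.9] w-0.0002
t11.69 p [0.4262 0.2363 0.0525] F [-3.1  0.7  9.2] w0.0001
```

View pics/h_side.png

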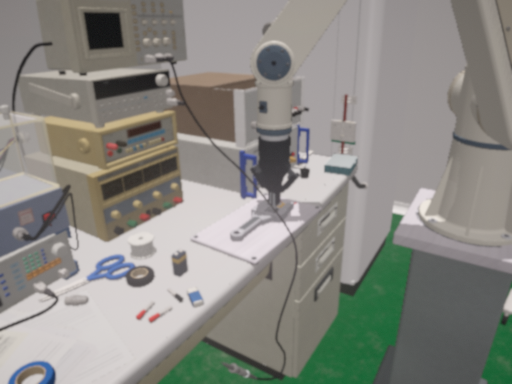

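View pics/h_wrist.png

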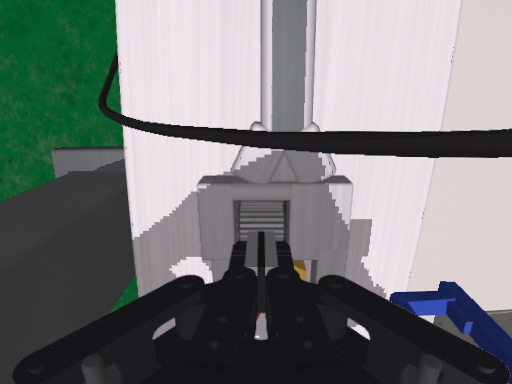

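```bash
cat >> h.py <<'E'
def sweep(z,y0=.254,y1=.236,x=.426,v=.06):
    p=get_obs()["position"]
    bot.servo_line([x,p[1],.058],velocity=.08)
    bot.servo_line([x,y0,.058],velocity=.15)
    bot.servo_line([x,y0,z],velocity=.06)
    bot.servo_line([x,y1,z],velocity=v);return st()
E
python3 - <<'E'
from h import *
sweep(.052);sweep(.052)
bot.servo_line([.426,.236,.06],velocity=.1)
t=cam("top");crop(t,150,310,140,265,5,"i_top")
s=cam("side");crop(s,200,330,170,270,6,"i_side");st()
E
```

```text
t13.01 p [0.4265 0.2357 0.0523] F [-0.7 -0.3  9.6] w0.0003
t14.23 p [0.4256 0.2355 0.0522] F [-3.5  0.4 13.9] w0.0002
t14.58 p [0.4259 0.2357 0.0597] F [-0.2 -0.7 -0.5] w0.0004
```

View pics/i_top.png

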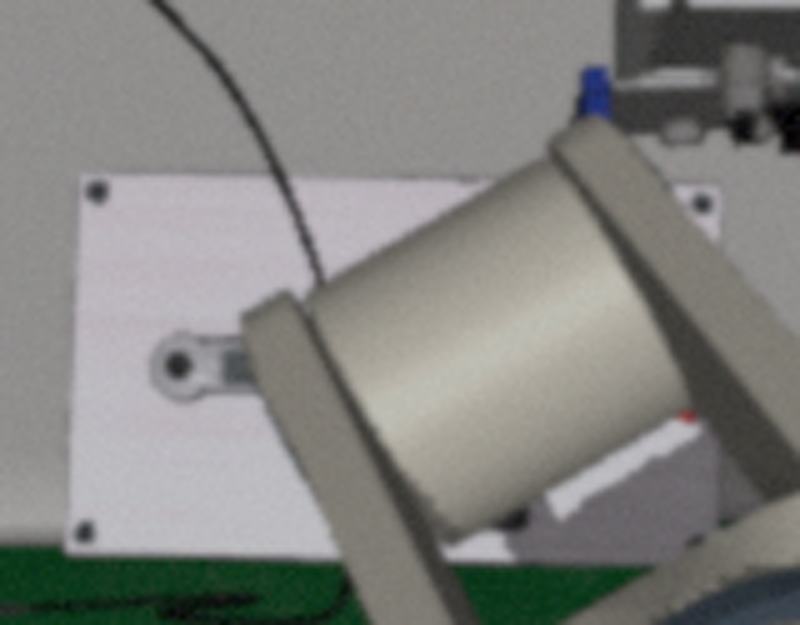

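View pics/i_side.png

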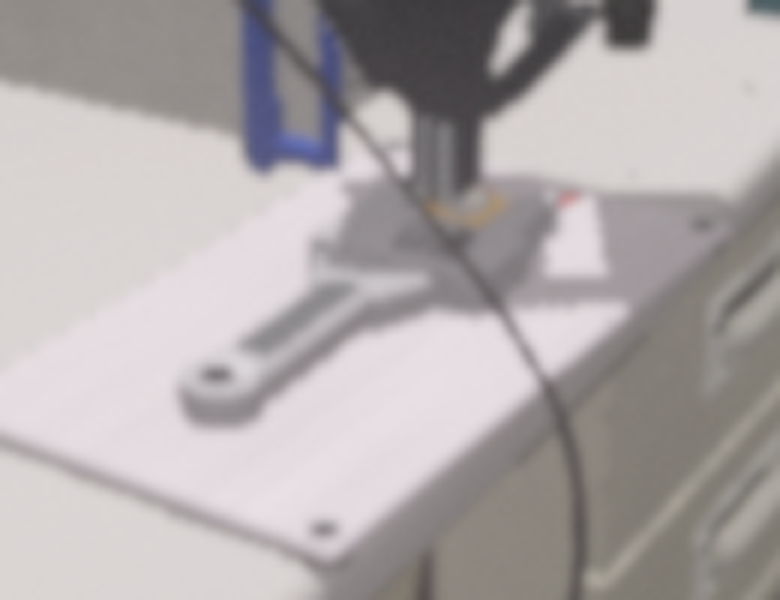

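```bash
python3 - <<'E'
from h import *
for i in range(3): sweep(.0518)
bot.servo_line([.426,.236,.08],velocity=.2)
bot.reach([.40,.12,.2],ori(0))
t=cam("top");crop(t,150,310,140,265,5,"j_top")
s=cam("side");crop(s,200,330,170,270,6,"j_side");st()
E
```

```text
t15.81 p [0.4257 0.2356 0.0521] F [-5.4  0.6 13.7] w0.0002
t17.03 p [0.4263 0.2362 0.0523] F [-3.4  2.9 14.4] w0.0003
t18.25 p [0.427  0.2357 0.0522] F [ 1.8 -1.9 10.5] w-0.0002
t19.36 p [0.3997 0.1206 0.1986] F [-0.   0.5  0.2] w-0.0001
```

View pics/j_top.png

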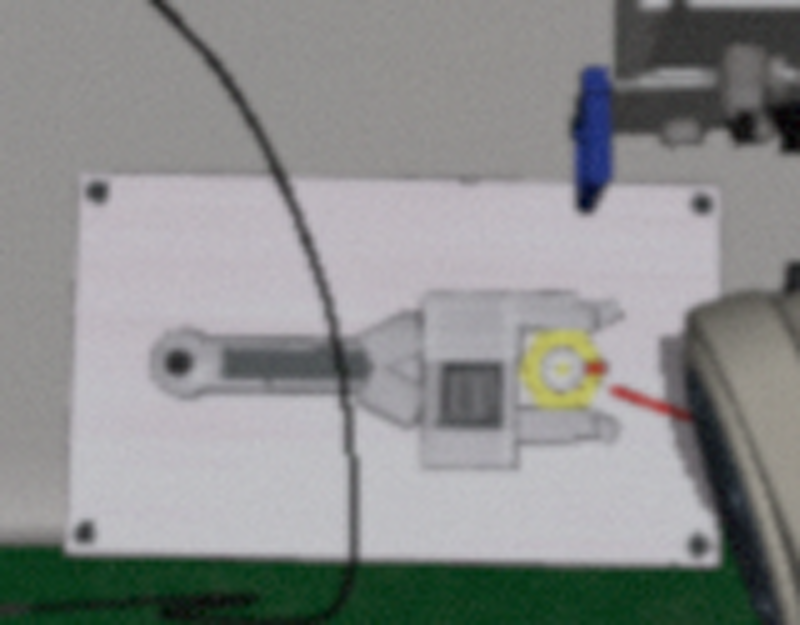

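View pics/j_side.png

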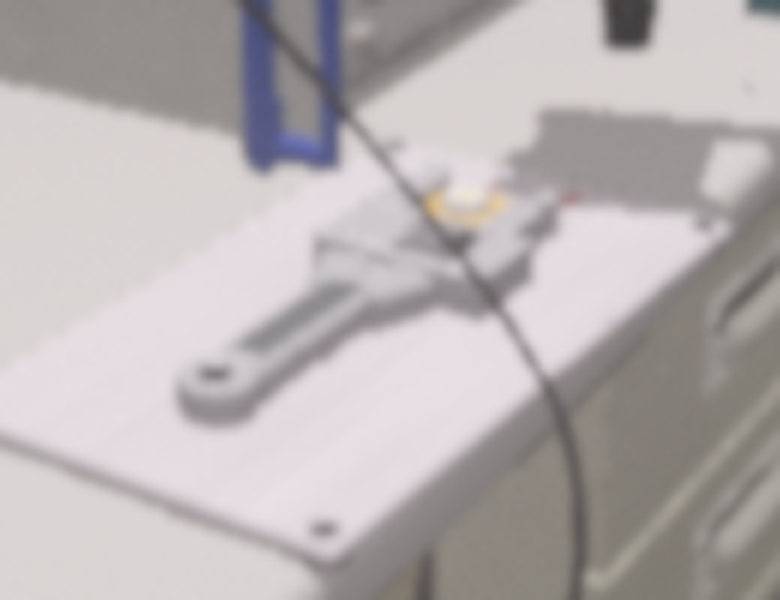

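```bash
python3 - <<'E'
from h import *
bot.reach([.426,.254,.08],ori(0))
for i in range(4): sweep(.0515)
bot.servo_line([.426,.236,.08],velocity=.2)
bot.reach([.40,.12,.2],ori(0))
t=cam("top");crop(t,220,300,185,245,10,"k_top")
st()
E
```

```text
t21.50 p [0.4276 0.2372 0.0525] F [-1.6  3.3 14.4] w-0.0003
t22.72 p [0.4266 0.2354 0.052 ] F [-1.4 -3.2 14.6] w0.0001
t23.95 p [0.4266 0.2356 0.052 ] F [-0.5 -3.5 14.6] w-0.0001
t25.18 p [0.4267 0.2355 0.052 ] F [ 0.8 -3.8 15.1] w-0.0001
t26.24 p [0.3998 0.1205 0.1988] F [ 0.2 -0.3 -0.3] w0.0000
```

View pics/k_top.png

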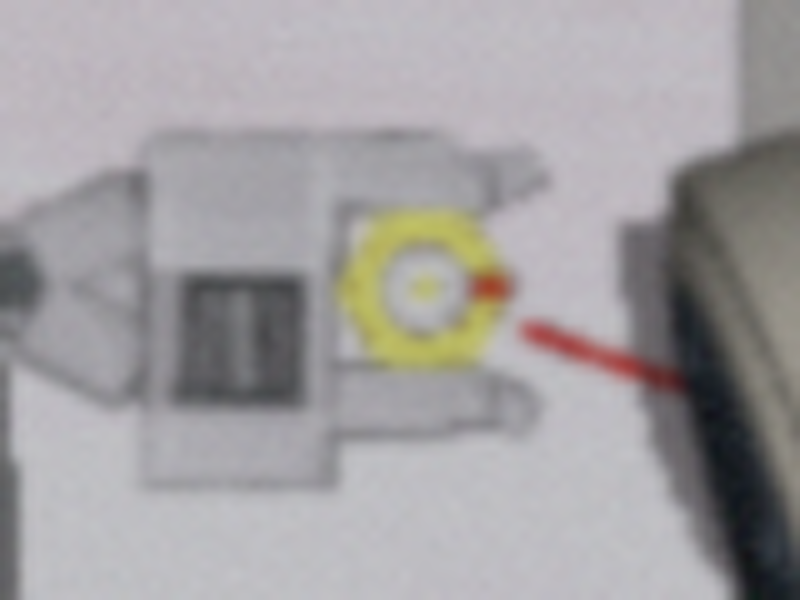

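```bash
cat >> h.py <<'E'
NUT=np.array([.4332,.2030])
def armp(th,off,r=.088,z=.0335,al=np.radians(40)):
    # pose: wrench-fixed; off = lateral (wrench +y dir at th=0 world +x), r along handle from nut; th = clockwise turn
    c,s=np.cos(-th),np.sin(-th);Rm=np.array([[c,-s],[s,c]])
    p=NUT+Rm@np.array([off,r])
    q=(R.from_rotvec([0,0,-th])*R.from_rotvec([al,0,0])*R.from_quat(ori(0))).as_quat()
    return [*p,z],q
def redang(c,lo,hi,z,name=None):
    N=200
    im=rectify(c,NUT[0]-.07,NUT[0]+.07,NUT[1]-.07,NUT[1]+.07,z,.0004)
    i=im.astype(int);m=(i[...,0]>i[...,1]*1.6)&(i[...,0]>i[...,2]*1.6)&(i[...,0]>90)
    r,cc=np.nonzero(m);X=.07-.0004*r;Y=.07-.0004*cc;rr=np.hypot(X,Y);k=(rr>lo)&(rr<hi)
    return np.c_[X,Y][k]
E
python3 - <<'E'
from h import *
t=cam("top")
S=redang(t,.012,.022,.024);L=redang(t,.024,.07,.010)
print(len(S),len(L),S.mean(0)if len(S) else 0)
a=S.mean(0);print("stripe ang",np.degrees(np.arctan2(a[1],a[0])))
vx,vy,x0,y0=cv2.fitLine(L.astype(np.float32),cv2.DIST_L2,0,.01,.01).ravel();print("line ang",np.degrees(np.arctan2(vy,vx)),"pt",x0,y0,"dist of nut to line mm",1e3*(vx*y0-vy*x0))
i=rectify(t,.36,.50,.13,.27,.024,.00025);cv2.imwrite("pics/l.png",i[:,:,::-1])
for th in(0,.2,.4):
  for off in(-.05,-.02):
    p,q=armp(th,off);k=kinematics.solve_ik(np.array(p),q);print(th,off,np.round(p,3),None if k is None else np.round(k,2))
p,q=armp(0,-.05,z=.12);print(np.round(kinematics.solve_ik(np.array(p),q),2));print(get_obs()["joint_pos"].round(2))
E
```

```text
145 753 [ 0.00046621 -0.01483862]
stripe ang -88.2004457091002
line ang 69.047714 pt -0.015553785 -0.04037503 dist of nut to line mm 0.08762814
0 -0.05 [0.383 0.291 0.034] [ 0.21  0.57  2.28  1.42  0.69 -1.11]
0 -0.02 [0.413 0.291 0.034] [ 0.19  0.58  2.22  1.35  0.7  -1.04]
0.2 -0.05 [0.402 0.299 0.034] [ 0.25  0.56  2.32  1.7   0.62 -1.16]
0.2 -0.02 [0.431 0.293 0.034] [ 0.22  0.57  2.27  1.6   0.63 -1.09]
0.4 -0.05 [0.421 0.304 0.034] [ 0.31  0.55  2.35  2.01  0.57 -1.23]
0.4 -0.02 [0.449 0.292 0.034] [ 0.26  0.56  2.3   1.9   0.57 -1.16]
[ 0.21  0.35  2.27  1.17  0.75 -0.78]
[0.29 0.09 2.1  0.   0.95 0.29]
```

View pics/l.png

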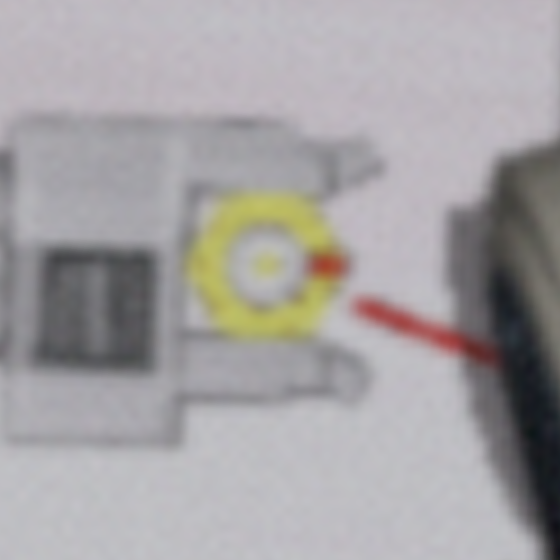

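```bash
python3 - <<'E'
from h import *
p,q=armp(0,-.065,r=.055,z=.12);bot.reach(p,q);st()
p,q=armp(0,-.065,r=.055);bot.servo_line(p,velocity=.15);st()
p,q=armp(0,-.05);bot.servo_line(p,velocity=.1);st()
cam("side","m_side");cam("wrist","m_wrist")
off=-.036
while off<-.015:
    p,q=armp(0,off);bot.servo_line(p,velocity=.06);o=st()
    if o["wrist_force"][0]<-2: break
    off+=.002
print(off)
s=cam("side");crop(s,180,330,160,270,5,"m_side2");cam("wrist","m_wrist2")
E
```

```text
t27.34 p [0.3681 0.2582 0.1197] F [-0.  -0.2  0.2] w-0.0001
t28.07 p [0.3684 0.2582 0.0339] F [ 0.6 -0.1 -0.2] w0.0001
t28.57 p [0.383  0.2911 0.0339] F [-1.1  0.  -0.6] w0.0001
t29.06 p [0.3979 0.2908 0.0335] F [ 0.  -0.5  0. ] w0.0000
t29.31 p [0.3992 0.291  0.0335] F [-0.3 -0.   0.1] w-0.0001
t29.56 p [0.4013 0.291  0.0335] F [-0.4  0.1  0.6] w0.0000
t29.81 p [0.4026 0.291  0.0334] F [-2.3  0.1  0.6] w0.0003
-0.029999999999999992
```

View pics/m_side2.png

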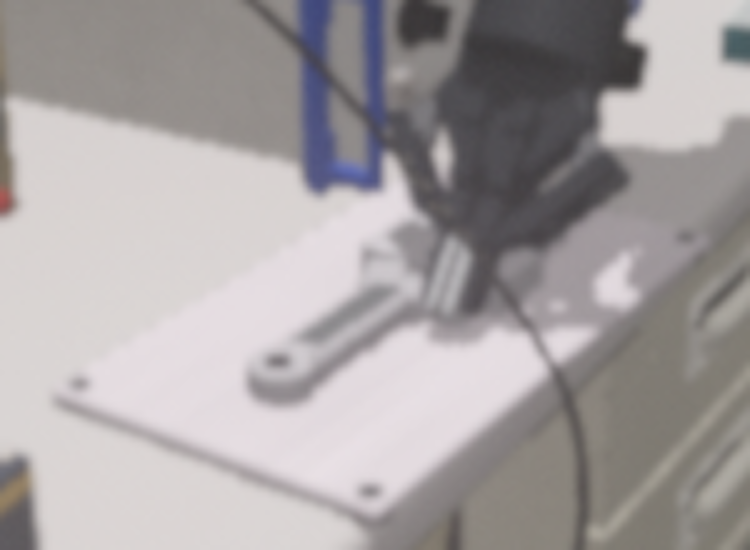

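View pics/m_wrist2.png

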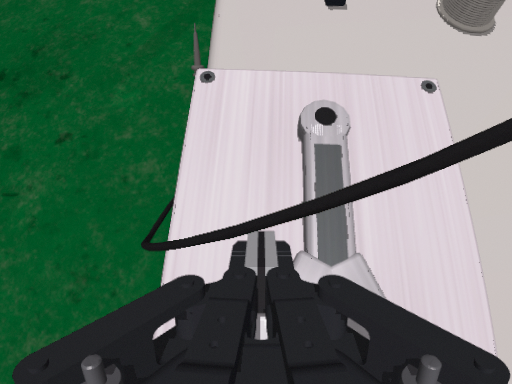

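```bash
python3 - <<'E'
from h import *
for th in np.arange(.04,.341,.05):
    p,q=armp(th,-.030);bot.servo_line(p,q,velocity=.03);o=st()
    if np.linalg.norm(o["wrist_force"])>30: print("high");break
s=cam("side");crop(s,180,330,160,270,5,"n_side");cam("wrist","n_wrist");t=cam("top");crop(t,150,310,140,265,5,"n_top")
E
```

```text
t30.18 p [0.4057 0.2922 0.0334] F [-5.4  0.8  0.8] w0.0001
t30.49 p [0.4104 0.2934 0.0334] F [-4.9  1.   0.5] w0.0000
t30.80 p [0.4151 0.2945 0.0335] F [-6.1  2.5  0.9] w0.0000
t31.11 p [0.4199 0.2953 0.0335] F [-4.7  2.6  0.4] w-0.0000
t31.42 p [0.4248 0.2958 0.0335] F [-4.3  2.   0.6] w-0.0004
t31.73 p [0.4297 0.2961 0.0336] F [-3.6  2.8 -0.4] w0.0000
t32.03 p [0.4346 0.2962 0.0336] F [-3.3  4.2 -1.1] w-0.0002
```

View pics/n_top.png

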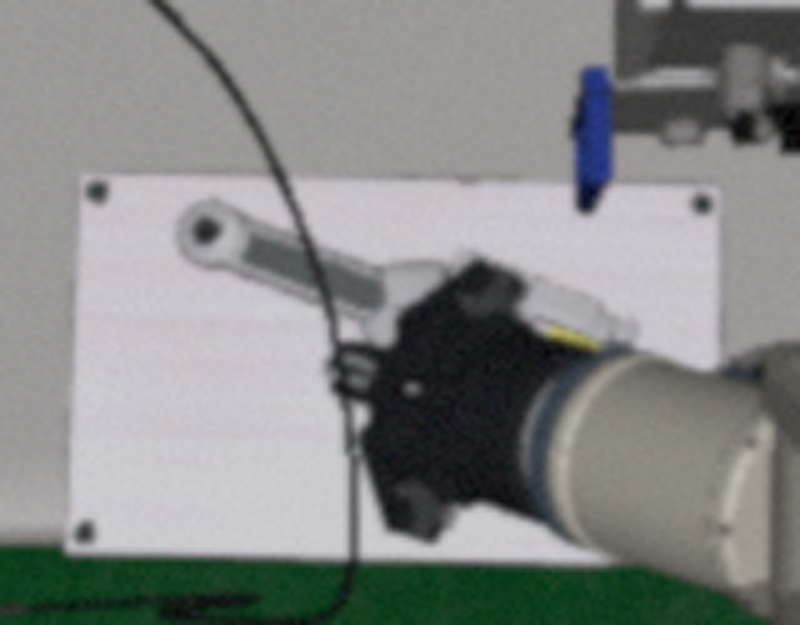

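View pics/n_wrist.png

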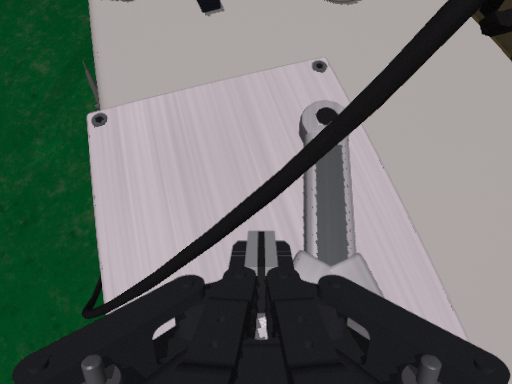

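```bash
cat >> h.py <<'E'
def stripe(t):
    S=redang(t,.012,.0225,.024);a=S.mean(0);an=np.degrees(np.arctan2(a[1],a[0]));
    L=redang(t,.026,.065,.010);vx,vy,_,_=cv2.fitLine(L.astype(np.float32),cv2.DIST_L2,0,.01,.01).ravel();l=np.degrees(np.arctan2(vy,vx))
    if l>0:l-=180
    print("stripe",an,"line",l,"diff",an-l,len(S),len(L))
E
python3 - <<'E'
from h import *
p,q=armp(.34,-.05);bot.servo_line(p,velocity=.15)
p,q=armp(.34,-.085,r=.04,z=.08);bot.servo_line(p,velocity=.2)
bot.reach([.38,.06,.2],ori(0));st()
t=cam("top");stripe(t);crop(t,220,300,185,245,10,"o_top");crop(t,150,310,140,265,5,"o_top2")
E
```

```text
t34.55 p [0.3796 0.0605 0.1994] F [ 0.3 -0.2 -0.4] w0.0004
stripe -110.07575045229437 line -111.59358 diff 1.5178317010259406 75 800
```

View pics/o_top.png

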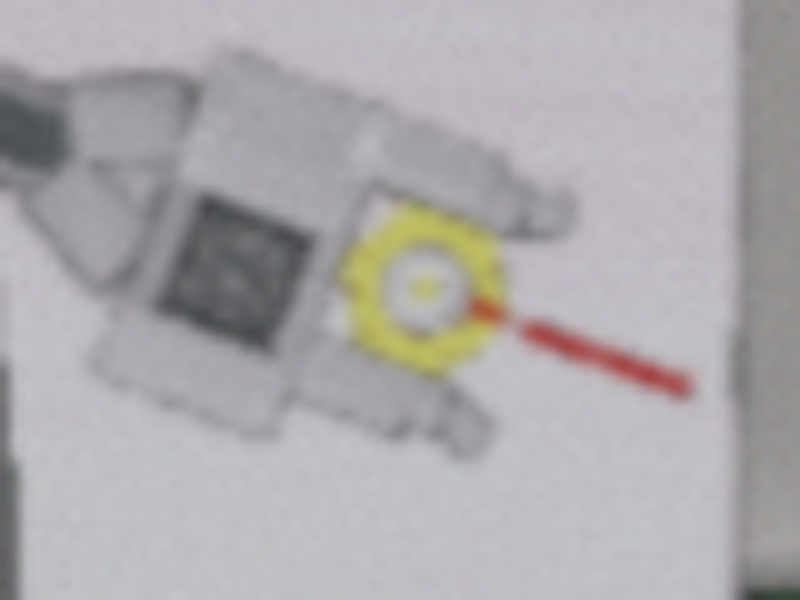

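```bash
python3 - <<'E'
from h import *
bot.reach([.425,.11,.12],ori(0));st()
w=cam("wrist","p_wrist");V=w["view"];print(-V[:3,:3].T@V[:3,3],proj(w,[[*NUT,.029]]))
i=rectify(w,.36,.50,.13,.25,.024,.0002,"p_r24");i=rectify(w,.36,.50,.13,.25,.010,.0002,"p_r10")
E
```

```text
t35.10 p [0.4239 0.11   0.1193] F [-0.5  0.5  0.2] w-0.0001
[0.42356134 0.18513037 0.24546905] [[276.26737938  69.57262642]]
```

View pics/p_wrist.png

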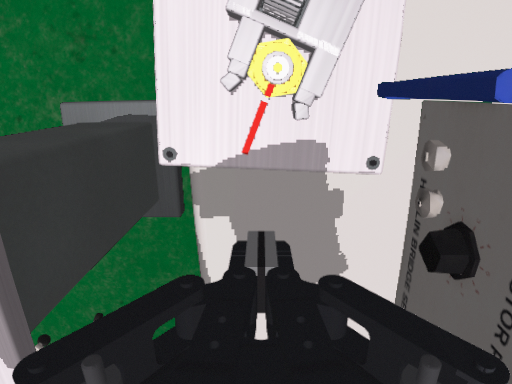

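View pics/p_r24.png

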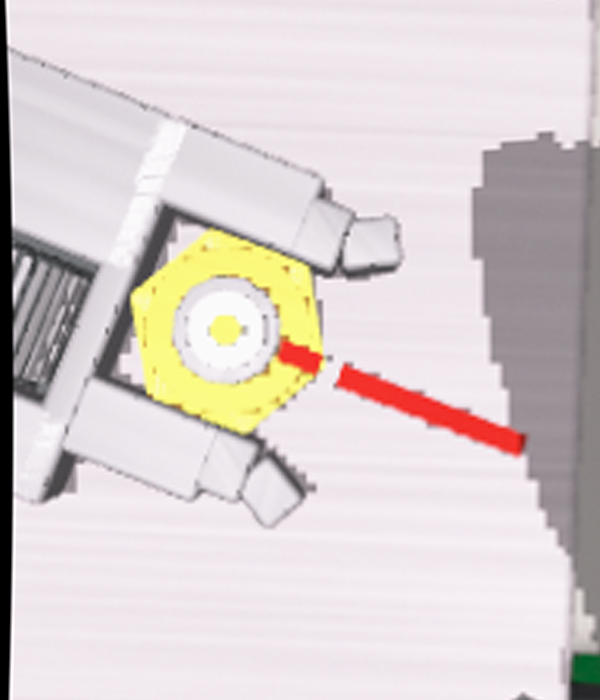

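```bash
cat >> h.py <<'E'
def wang(w,a0=-1.94):
    ex=(.36,.50,.13,.25);res=.0002
    def red(z):
        i=rectify(w,*ex,z,res).astype(int);m=((i[...,0]>150)&(i[...,1]<90)&(i[...,2]<90)).astype(np.uint8)
        n,lab,stt,cen=cv2.connectedComponentsWithStats(m);o=[]
        for k in range(1,n):
            if stt[k,4]>150:
                r,c=np.nonzero(lab==k);P=np.c_[ex[1]-res*r,ex[3]-res*c].astype(np.float32)
                vx,vy,_,_=cv2.fitLine(P,cv2.DIST_L2,0,.01,.01).ravel();a=np.degrees(np.arctan2(vy,vx));a=a-180 if a>0 else a
                o.append((P.mean(0).round(4),len(P),round(a,2)))
        return o
    i=rectify(w,*ex,.024,res).astype(int);m=((i[...,0]>150)&(i[...,1]>130)&(i[...,2]<120)).astype(np.uint8)
    print("z24",red(.024),"\nz10",red(.010))
    # hexagon orientation: convex hull of yellow
    r,c=np.nonzero(cv2.morphologyEx(m,cv2.MORPH_OPEN,np.ones((5,5),np.uint8)));P=np.c_[ex[1]-res*r,ex[3]-res*c]
    H=cv2.convexHull(P.astype(np.float32)).reshape(-1,2)
    cx=cv2.minEnclosingCircle(H)[0]
    # fit support function: h(phi)=c.phi + .0208*max cos
    from scipy.optimize import least_squares
    ph=np.linspace(0,2*np.pi,360,endpoint=False);u=np.c_[np.cos(ph),np.sin(ph)];h=(H@u.T).max(0)
    def f(p):
        hx=p[2]*np.max([np.cos(ph-p[3]-k*np.pi/3) for k in range(6)],0);return (h-u@p[:2]-hx)*1e3
    s=least_squares(f,[*cx,.0205,a0],loss="soft_l1",f_scale=.3);print("hex c",s.x[:2].round(4),"R",s.x[2].round(4),"ang",np.degrees(s.x[3]).round(2),"cost",s.cost.round(2))
    return s.x
E
python3 - <<'E'
from h import *
w=cam("wrist");wang(w)
E
```

```text
z24 [(array([0.4287, 0.1902], dtype=float32), 747, np.float32(-111.65)), (array([0.418 , 0.1639], dtype=float32), 3861, np.float32(-111.33))] 
z10 [(array([0.429 , 0.1905], dtype=float32), 839, np.float32(-111.71)), (array([0.4177, 0.1627], dtype=float32), 4356, np.float32(-111.33))]
hex c [0.4339 0.2039] R 0.0182 ang -138.74 cost 53.53
```

```bash
python3 - <<'E'
from h import *
w=cam("wrist")
i=rectify(w,.408,.458,.175,.235,.024,.00008);cv2.imwrite("pics/q.png",i[:,:,::-1]);print(i.shape)
E
```

```text
(626, 750, 3)
```

View pics/q.png

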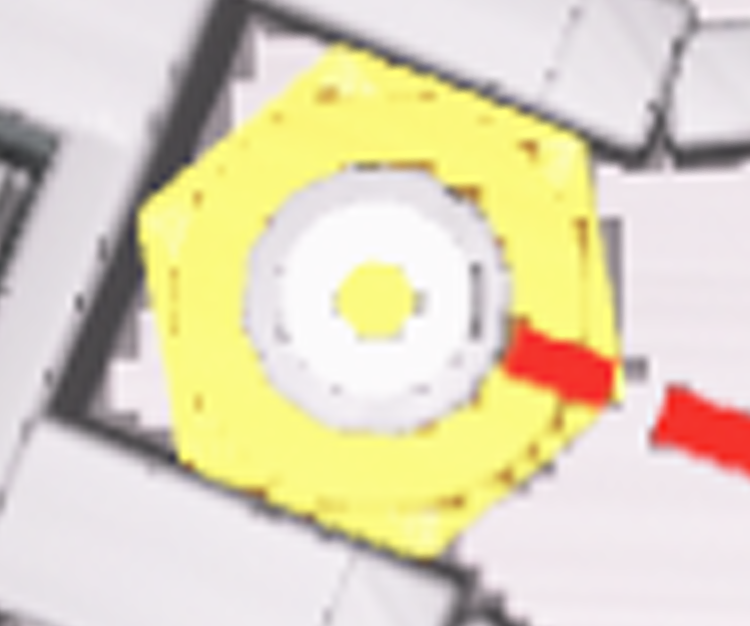

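```bash
python3 - <<'E'
from h import *
bot.dwell(.3);t=cam("top");crop(t,90,330,120,270,3.3,"r_top");st();hand_in()
E
```

```text
t35.60 p [0.4251 0.1099 0.1205] F [-0.1  0.4 -0.2] w-0.0003
the job is handed in; nothing more can be done
```

View pics/r_top.png

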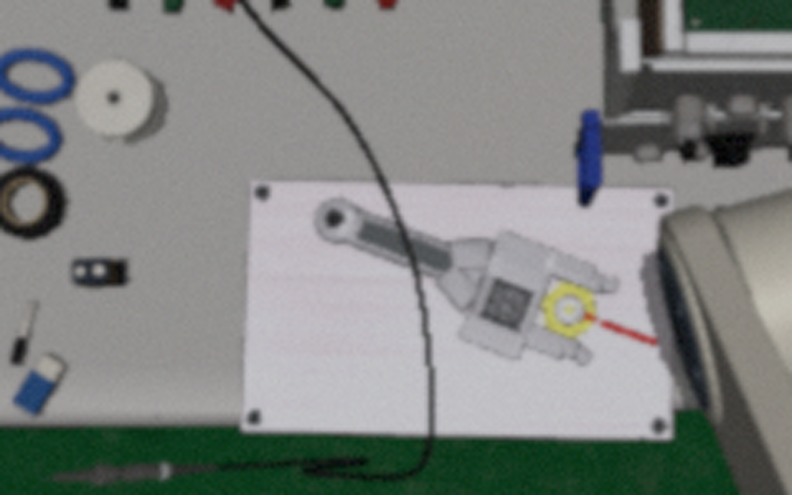

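The job is done and handed in at 35.6 s. The nut's stripe lines up with the red line, and the wrench lies on the panel, gripped on the nut.

- **Slide:** I gripped the handle and slid the wrench about 39 mm, until the throat met the nut at 12 N.
- **Worm:** I made ten fingertip sweeps on the wheel at about 9 to 15 N. The last three gave the same reading, and both jaws looked shut on the nut. I judged the snug fit from those forces and the pictures, because the worm angle itself cannot be read.
- **Swing:** I pushed the wrench 0.34 rad clockwise with the closed fingertips. They bore on the tapered neck rather than the straight handle, so that the gripper stayed clear of a cable hanging over it.

**Last checks:** The checks disagree by a degree or two. In the close wrist picture, the line read about −111.3°. The hex corners and the stripe's own shape gave −111.2° to −111.7°. The stripe's centre gave −109.9° to −110.9°, and the coarser top camera showed it about 1.5° short. I put the error at under 1° to 1.5° and left it there. My automatic hexagon fit failed, so I read the corners by eye.

The robot was clear of everything at hand-in, with no contact force. The solder reel and battery were still in place in the last picture; the loupe was not in it, but I never went near it.

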